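# Open the locked spent-cell drum and put the dead cell in

### The job

Put the dead red battery cell into the yellow spent-cell drum: slide the red catch fully out, press the blue cap down firmly and, keeping it pressed, turn it anticlockwise until it comes free, then lift it off and set it down gently, handle up, in the middle of the blue mat. Then lower the red cell gently into the drum, let go of it there, and leave the drum open with its catch out, because more cells are coming. Leave the green cell, the mug and the circuit board where they are.

Things in the scene. Friction and masses are not known exactly. Their poses are not given: they have to be found in the camera images.
- drum: Yellow round drum, 132 mm across, shoulder 68 mm high, fixed to the bench; white open neck (outer 91 mm, inner 83 mm across) on its axis, rim 112 mm above the bench, with three outward lugs. Origin: on the axis at bench height; z up. A grey bracket with the red catch sticks out along the drum's own -y axis to 132 mm from the axis, top 96 mm high.
- drum_mouth (a point): Centre of the neck's rim, 112 mm above the bench; clear opening 83 mm across, 72 mm deep.
- drum_floor (a point): Centre of the drum's inner floor, 40 mm above the bench.
- catch (a joint): How far the red catch is slid out, in m: 0 to 0.003 at the start (locked), 0.026 fully out. It slides horizontally away from the drum's axis, along the drum's own -y; friction about 4 N, stays where it is left. Above 0.015 its tongue is clear of the two ears on the cap's rim, so that the cap can turn; out counts as over 0.019.
- catch_thumb (a point): Top centre of the catch's upright red thumb piece, 137 mm above the bench: 14 mm wide (along the drum's x), 22 mm long (along the drum's y), standing 32 mm above the slide; it moves with the catch, 92 mm from the drum's axis when the catch reads 0.
- cap: Blue ribbed cap, 126 mm across, skirt and top together 38 mm high, 180 to 350 g, loose but locked on the drum by claws under the neck's lugs. Origin: centre of the skirt's underside, 90 mm above the bench while on the drum; z up. On top a white handle bar along the cap's own x: 84 mm long, 22 mm wide, from 38 to 68 mm above the origin. Locked, its axes are parallel to the drum's.
- cap_grip (a point): In the handle bar, on the cap's axis, 59 mm above the cap's origin (21 mm above the cap's top face, 9 mm below the bar's top): the height to grip.
- collar (a joint): How far the black sprung collar under the cap is pressed down by the cap, in m: 0 at rest, 0.010 at the bottom. The spring needs 10 N to begin, 15 N at 6.5 mm (where the claws clear the notches), 18 N at 10 mm. The collar turns freely with the cap.
- mat: Blue mat, 170 x 170 x 3 mm, fixed flat on the bench. Origin: centre of its underside at bench height; its top is 3 mm above the bench.
- dead_cell: Dead battery cell with a RED wrapper and a white band, an upright cylinder 32 mm across, 70 mm high with its 4 mm steel button on top (14 mm across), 110 to 180 g, loose on the bench. Origin: centre of its underside. To go into the drum.
- good_cell: Good battery cell, same size but with a GREEN wrapper; stands upright near the red one. Origin: centre of its underside. Not to be disturbed.
- mug: Blue mug, 80 mm across, 90 mm high, handle to one side; origin at the centre of its underside. Not to be disturbed.
- board: Green circuit board, 100 x 150 mm with parts up to 22 mm high, lying on the bench; origin at the centre of its underside. Not to be disturbed.
- cap_top (a point): Centre of the cap's flat top face under the bar, 38 mm above its origin. To open: press the cap straight down 8 to 10 mm and, still pressed, turn it anticlockwise seen from above; past 36 degrees (0.63 rad) its claws are clear and it lifts straight up; a stop blocks it at about 85 degrees, so turn about 60. It is clear of the neck once lifted 25 mm.
- cap_ears (a point): Middle of the gap between two small blue ears on the cap's rim, 69 mm from the axis on the cap's own -y side, reaching out to 77 mm; the catch's tongue stands in the 14 mm gap while locked.
Mind the look-alikes: they are no part of the job. Several things have the shape of the dead_cell; the one meant has the colours described above. There is more than one size of the cap; the one meant has the size given above.

How it is judged:
On the way, in this order (a step that is already met when the one before it is completed fails the run):
1. the catch is slid out while the cap is still locked (value of joint catch above 0.019 m and angle between the x axis of cap and the x axis of drum, either way round below 0.25 rad), for 0.1 s.
2. the cap, not yet turned, is pressed down against its spring (value of joint collar above 0.005 m and angle between the x axis of cap and the x axis of drum, either way round below 0.15 rad and horizontal distance between cap and drum below 0.012 m), for 0.05 s.
3. the cap is turned out of its notches on the drum (angle between the x axis of cap and the x axis of drum, either way round above 0.5 rad and horizontal distance between cap and drum below 0.015 m), for 0.05 s.
4. the cap lies handle up on the mat, let go (horizontal distance between cap and mat below 0.04 m and height (world z) of cap below 0.008 m and angle between cap's own z axis and vertical below 0.1 rad and contact force between the fingers and cap below 0.1 N), for 0.2 s.
5. the red cell is in the drum, let go (horizontal distance between dead_cell and drum_floor below 0.04 m and z of dead_cell in the frame of drum_floor below 0.02 m and contact force between the fingers and dead_cell below 0.1 N), for 0.2 s.
At the end, for the whole second after the job is handed in: The red cell rests on the drum's inner floor (its foot within 20 mm of the floor's height and 40 mm of its centre), the cap lies flat, handle up, on the mat with its centre within 40 mm of the mat's centre, the catch is still out by more than 19 mm, and all is let go and at rest (horizontal distance between dead_cell and drum_floor below 0.04 m and z of dead_cell in the frame of drum_floor below 0.02 m and linear speed of each of dead_cell, cap below 0.03 m/s and horizontal distance between cap and mat below 0.04 m and height (world z) of cap below 0.008 m and angle between cap's own z axis and vertical below 0.1 rad and value of joint catch above 0.019 m); the robot touches nothing.
It fails at once if the green cell is moved by more than 20 mm or tipped (distance of good_cell from where it was at the start of the episode above 0.02 m or angle between good_cell's own z axis and vertical above 0.5 rad).
It fails at once if the mug is moved by more than 30 mm or tipped (distance of mug from where it was at the start of the episode above 0.03 m or angle between mug's own z axis and vertical above 0.5 rad).
It fails at once if the circuit board is moved by more than 30 mm (distance of board from where it was at the start of the episode above 0.03 m).
It fails at once if the red cell is dropped from more than about 40 mm (linear speed of dead_cell above 0.9 m/s and contact force between the fingers and dead_cell below 0.05 N).
It fails at once if the cap is dropped from more than about 40 mm (linear speed of cap above 0.9 m/s and contact force between the fingers and cap below 0.05 N).
It also fails if it takes over 67 s, if anything falls off the work surface, if the arm or the gripper's body presses on something with over 40 N, if the wrist force passes 120 N, or if a joint passes its speed limit or range.

### The arm

A 7-joint arm with a two-finger parallel gripper is mounted at the origin on the work surface. World frame = base frame: x ahead of the robot, y to its left, z up, the work surface at z = 0. Lengths are in m, angles in rad, forces in N, time in s.
With the tool pointing down it reaches from about 0.4 to 0.875 m from the base axis. Payload 19.3 kg.
Tool frame: the origin (TCP) lies at the very end of the fingers, on their centre line; the grasp point (between the pads) lies 19 mm behind it; z points along the fingers, y is the line along which they close (so a half turn about z gives the same grasp; the last joint's range is limited). The gripper opens to 85 mm and grips with 20 to 120 N. Pads are 22 mm wide; open, the fingers measure 114 mm over their backs; the gripper's body (76 mm by 85 mm) begins 54 mm behind the grasp point. The pads swing forward as they close: fully open they stand 13 mm farther back than shut.
Start: joints at [-1.301, 0.521, -0.036, 1.599, 0.021, 1.021, -0.113], TCP at [0.208, 0.589, 0.231] pointing down, gripper open.
Joint ranges: [-2.91, 2.91], [-0.3, 2.13], [-1.5, 1.42], [0.17, 2.43], [-1.26, 4.41], [0.16, 1.93], [-2.52, 2.52]. Speed limits (rad/s): [1.89, 1.89, 2.39, 2.39, 3.01, 3.01, 3.01].

### API

Orientations are given as [roll, pitch, yaw] about the fixed x, y, z axes, in that order (R = Rz(yaw) Ry(pitch) Rx(roll)).
In Python, from workcell import bot gives the robot as it stands.
- The arm moves only by the tool jog_arm, never from a script. Its argument "motion" is a list of rows, each a list of 5 numbers: the shift along the tool's x, y, z scaled (see below), then the turn about the tool's z scaled (see below), then the opening, from 0 (shut) to 1 (fully open). A call has 1 to 12 rows; each row shifts and turns the commanded pose from where the row before left it, along the tool's axes as they then stand; what a row does not reach is not made up. The controller multiplies each number of a shift by 30 mm and each number of a turn by 0.08 rad. A row lasts 1/10 s, in which the tool goes at most 50 mm and 8.59 degrees, less where a joint would pass 70% of its speed; a pose out of reach is approached as far as the arm can. A call with a number of a shift or a turn outside -1 to 1 is refused whole. A call with a gripper value outside its range is refused whole. The fingers move at their own pace and stop on an object; "newtons" is the grip in N (left out, the last holds). Time passes only in rows, so rows that do not move let the fingers close. It gives the time, the measured TCP pose, the force, the opening and the grip force at its end, in the units of the state.
- bot.observe(): the state, without advancing time (a new reading comes with each control period).
- bot.grab_frame(name): name is "scene" or "top"; returns a dict with "pixels" (420x560x3 uint8, red, green, blue), "fovy" (degrees; the focal length in pixels is half the picture's height over the tangent of half this angle, whatever the lens; pixels are square), "cx", "cy" (the principal point, pixels), "rvec" (rotation vector, rad) and "tvec" (3), from world to camera coordinates, as OpenCV has them. Camera axes: x right, y down, z forward; pixel columns grow to the right and rows downward; lengths in m; the calibration is good to about 2 mm. A picture is of the moment at which its call begins. There is no depth.
- bot.job_done(): hands the job in; it is judged then, once.
The state is a dict: "clock": time; "qpos": joint angles; "qd": joint speeds; "joint_efforts": joint torques, N m; "position": TCP position; "tool_rot": TCP orientation; "force": force on the tool from outside, world axes, zero at the start; "moment": the same for the moment, N m; "grip_width": finger opening in m; "finger_force": force on a finger pad.
Only numpy, scipy, OpenCV 4.12 (cv2) and the standard library are available. Lean on these libraries where they do the work, as an engineer would, in place of code of your own. Each camera call takes 0.05 s, during which the arm holds its last target. There are 200 camera calls.

## Working session

There is one attempt and no reset: what is moved stays moved. The work goes in short steps, Python scripts to look and compute and a tool call to move; the robot and the scene stay as the last step left them, time stands still between calls to the robot, and variables do not carry over. Pictures are saved under pics/ and viewed, at most 10 in all, crops included, and the job is handed in when it is done.

Besides the shell and the picture viewer there is one more tool, called after "Call:" as name(argument=value, ...) on one line, values as JSON. jog_arm: Moves the arm, as the interface text tells. Shifts and turns lie within -1 to 1; 1 stands for 30 mm of shift or 0.08 rad of turn. Its arguments: {"type":"object","properties":{"motion":{"type":"array","items":{"type":"array","items":{"type":"number"}}},"newtons":{"type":"number"}},"required":["motion"]}

```bash
mkdir -p pics; cat > h.py <<'E'
from workcell import bot
import numpy as np, cv2
def grab(n):
    f=bot.grab_frame(n); return f
def K(f):
    fl=f["pixels"].shape[0]/2/np.tan(np.radians(f["fovy"])/2)
    return np.array([[fl,0,f["cx"]],[0,fl,f["cy"]],[0,0,1]])
def ray(f,u,v,z):
    R=cv2.Rodrigues(np.array(f["rvec"],float))[0]; t=np.array(f["tvec"],float).ravel()
    c=-R.T@t; d=R.T@np.linalg.inv(K(f))@np.array([u,v,1.]); return c+d*(z-c[2])/d[2]
def proj(f,p):
    return cv2.projectPoints(np.array(p,float).reshape(-1,3),np.array(f["rvec"],float),np.array(f["tvec"],float),K(f),None)[0].reshape(-1,2)
def save(f,name,box=None,s=1):
    im=f["pixels"][:,:,::-1]
    if box: im=im[box[1]:box[3],box[0]:box[2]]
    cv2.imwrite("pics/"+name,cv2.resize(im,None,fx=s,fy=s,interpolation=cv2.INTER_CUBIC))
E
python3 - <<'E'
from h import *
import pickle
for n in("scene","top"):
    f=grab(n); save(f,n+"0.png"); pickle.dump(f,open(n+"0.pkl","wb"))
    print(n,f["fovy"],f["cx"],f["cy"],f["rvec"],f["tvec"])
print(bot.observe())
E
```

```text
scene 44.22849782750376 272.94408961954207 213.33604863933485 [ 1.5324347   1.86834516 -0.91904875] [ 0.14912569 -0.24211519  1.53233123]
top 52.18655759086529 278.4328881760993 209.3870908042246 [ 2.16018104 -2.05487905  0.22084655] [-0.06302775  0.59563063  1.10843015]
{'clock': 0.1, 'qpos': array([-1.30118575,  0.52194082, -0.03632892,  1.59993824,  0.02122831,
        1.02106831, -0.11278283]), 'qd': array([-0.0002885 , -0.0001295 , -0.00030369, -0.00123841, -0.00100218,
       -0.00101183, -0.00040722]), 'joint_efforts': array([ 3.56866054e-03, -9.28482485e+01,  1.98426358e+00, -3.70530868e+01,
        1.82267575e-02,  5.26733769e-03, -2.79345016e-05]), 'position': array([0.20825987, 0.58897937, 0.2307963 ]), 'tool_rot': array([-3.14062779e+00,  8.94232702e-05,  2.80180417e+00]), 'force': array([0.77643428, 0.10997218, 0.57000079]), 'moment': array([ 0.01453132, -0.04065105, -0.02185258]), 'finger_force': 0.0, 'grip_width': 0.08508490538255838}
```

View pics/top0.png

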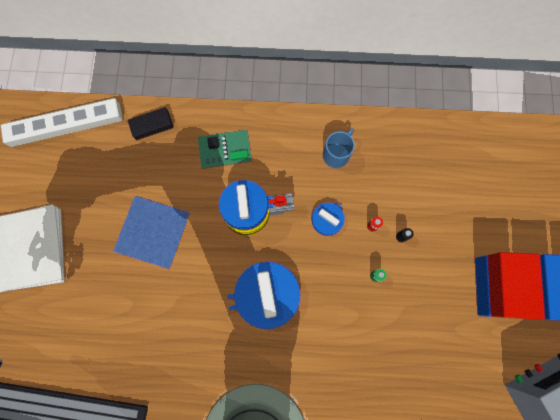

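View pics/scene0.png

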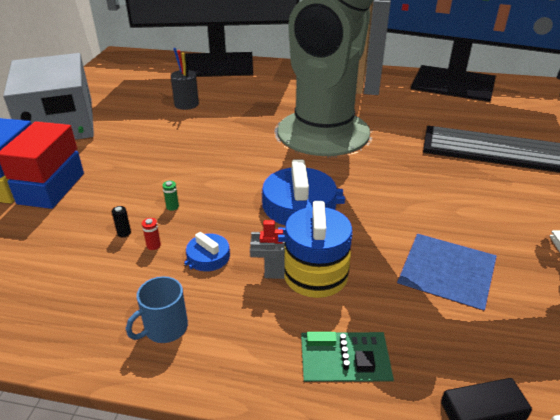

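The top view shows three caps: the one on the yellow drum at (244,205), a larger one on the bench at (268,296) and a small one at (328,218). It also shows three cells: red (376,224), black (405,235) and green (379,275). The catch is at (280,202), pointing right; the mat is at (152,232), the mug at (339,150) and the board at (225,149). In the scene view the red cell is at (151,234) and the capped drum at (318,250). I choose the cap on the drum and the red cell. Next I measure them and check a crop.

```bash
python3 - <<'E'
from h import *
import pickle
F={n:pickle.load(open(n+"0.pkl","rb")) for n in("scene","top")}
f=F["top"]; hsv=cv2.cvtColor(f["pixels"],cv2.COLOR_RGB2HSV)
print("tcp proj",proj(f,[.208,.589,.231]),proj(F["scene"],[.208,.589,.231]))
def blobs(f,lo,hi,amin):
    hsv=cv2.cvtColor(f["pixels"],cv2.COLOR_RGB2HSV)
    m=cv2.inRange(hsv,lo,hi); n,l,s,c=cv2.connectedComponentsWithStats(m)
    return [(i,s[i].tolist(),c[i].round(1).tolist(),(l==i).astype(np.uint8)) for i in range(1,n) if s[i,4]>=amin]
for z,nm,lo,hi,a in((.128,"blue",(105,180,90),(125,255,255),150),(.137,"red",(0,170,110),(6,255,255),15),(.066,"green",(50,120,60),(85,255,255),15),(.003,"mat",(100,80,60),(118,190,190),500),(.158,"white",(0,0,200),(180,40,255),40)):
    for i,s,c,m in blobs(f,lo,hi,a):
        if not(100<c[0]<440 and 120<c[1]<340): continue
        ct=max(cv2.findContours(m,0,1)[0],key=cv2.contourArea)
        r=cv2.minAreaRect(ct); 
        w=[ray(f,*p,z)[:2].round(4).tolist() for p in cv2.boxPoints(r)]
        (e,er)=cv2.minEnclosingCircle(ct)
        print(nm,s,c,"@z",z,ray(f,*c,z)[:2].round(4),"circ",ray(f,*e,z)[:2].round(4),"D",round(float(np.linalg.norm(ray(f,e[0]+er,e[1],z)-ray(f,e[0]-er,e[1],z))),4),"rect",w if nm in("white","mat") else "")
im=cv2.resize(f["pixels"][150:320,190:430,::-1],None,fx=3.3,fy=3.3,interpolation=2); cv2.imwrite("pics/crop.png",im)
E
```

```text
tcp proj [[-16.45956546 354.44995844]] [[584.09903058 108.64412025]]
blue [219, 181, 54, 48, 1473] [244.0, 205.0] @z 0.128 [0.5913 0.0557] circ [0.5952 0.0521] D 0.1376 rect 
blue [312, 203, 32, 32, 579] [327.2, 218.9] @z 0.128 [ 0.5655 -0.16  ] circ [ 0.5685 -0.1625] D 0.0857 rect 
blue [228, 262, 72, 66, 2713] [266.3, 295.0] @z 0.128 [ 0.3664 -0.0146] circ [ 0.3648 -0.0077] D 0.1768 rect 
red [270, 196, 17, 10, 120] [278.9, 200.6] @z 0.137 [ 0.6053 -0.0339] circ [ 0.6027 -0.032 ] D 0.0424 rect 
red [372, 216, 11, 12, 66] [376.6, 221.8] @z 0.137 [ 0.5625 -0.2848] circ [ 0.563 -0.286] D 0.0291 rect 
red [368, 224, 7, 7, 26] [370.5, 227.8] @z 0.137 [ 0.5462 -0.2693] circ [ 0.5474 -0.2716] D 0.0187 rect 
green [199, 131, 51, 36, 1035] [226.6, 149.0] @z 0.066 [0.7636 0.1209] circ [0.7642 0.1282] D 0.1542 rect 
green [375, 269, 11, 12, 74] [379.8, 274.5] @z 0.066 [ 0.4352 -0.3094] circ [ 0.4347 -0.3103] D 0.0306 rect 
green [371, 272, 5, 9, 23] [372.3, 276.3] @z 0.066 [ 0.4295 -0.2897] circ [ 0.4304 -0.2928] D 0.0226 rect 
mat [324, 129, 30, 39, 855] [338.3, 148.4] @z 0.003 [ 0.8049 -0.201 ] circ [ 0.8096 -0.2074] D 0.127 rect [[0.8642, -0.1569], [0.8686, -0.2438], [0.7494, -0.2454], [0.7451, -0.1602]]
mat [114, 197, 75, 71, 3403] [151.4, 231.9] @z 0.003 [0.5275 0.3248] circ [0.5286 0.326 ] D 0.2351 rect [[0.469, 0.4258], [0.6384, 0.3881], [0.5885, 0.2238], [0.4221, 0.2657]]
white [237, 185, 11, 32, 247] [242.0, 200.8] @z 0.158 [0.5952 0.0587] circ [0.5958 0.0568] D 0.0791 rect [[0.6344, 0.0753], [0.6375, 0.0558], [0.5574, 0.0422], [0.5543, 0.0614]]
white [320, 210, 19, 15, 106] [329.0, 216.9] @z 0.158 [ 0.5649 -0.1612] circ [ 0.5659 -0.1611] D 0.0527 rect [[0.5733, -0.135], [0.5843, -0.1416], [0.5567, -0.1861], [0.5458, -0.1794]]
white [258, 273, 17, 39, 400] [265.9, 291.3] @z 0.158 [ 0.3747 -0.0139] circ [ 0.3731 -0.0166] D 0.0975 rect [[0.4158, 0.0101], [0.4218, -0.015], [0.33, -0.0376], [0.3242, -0.013]]
```

View pics/crop.png

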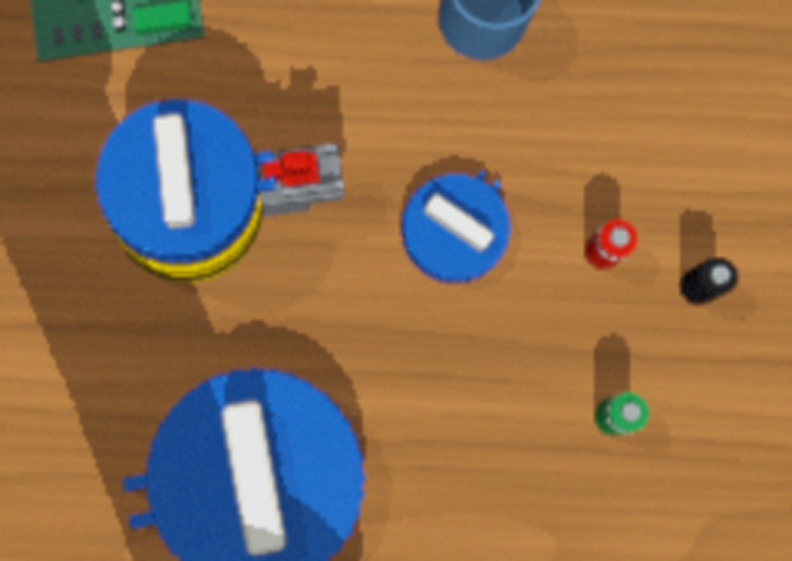

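The crop confirms the drum's cap (about 126 mm, between the larger and smaller look-alikes) and the red-wrapped cell. Next I take a finer look at the drum, in both views side by side.

```bash
python3 - <<'E'
from h import *
import pickle
F={n:pickle.load(open(n+"0.pkl","rb")) for n in("scene","top")}
a=F["top"]["pixels"][175:245,212:302,::-1]; b=F["scene"]["pixels"][195:300,245:360,::-1]
a=cv2.resize(a,None,fx=4.4,fy=4.4,interpolation=2); b=cv2.resize(b,None,fx=3.4,fy=3.4,interpolation=2)
H=max(len(a),len(b)); p=lambda i:cv2.copyMakeBorder(i,0,H-len(i),0,0,0)
cv2.imwrite("pics/c2.png",np.hstack([p(a),p(b)]))
for n,f in F.items():
    R=cv2.Rodrigues(f["rvec"])[0]; print(n,(-R.T@np.ravel(f["tvec"])).round(3))
    for th in(.1,.17):
        c=np.array([.5945,.0575]);ux=np.array([np.cos(th),np.sin(th)]);uy=np.array([-ux[1],ux[0]])
        P=[(*(c+x*ux+y*uy),z) for x,y,z in((.042,.011,.158),(.042,-.011,.158),(-.042,-.011,.158),(-.042,.011,.158),(0,-.092,.137),(0,-.132,.096))]
        q=proj(f,P); q=(q-[212,175])*4.4 if n=="top" else (q-[245,195])*3.4+[396,0]
        print(n,th,q.round(0).tolist())
E
```

```text
scene [1.358 0.13  0.754]
scene 0.1 [[665.0, 111.0], [623.0, 108.0], [629.0, 15.0], [668.0, 17.0], [481.0, 82.0], [413.0, 133.0]]
scene 0.17 [[670.0, 110.0], [629.0, 110.0], [624.0, 16.0], [663.0, 16.0], [480.0, 89.0], [411.0, 143.0]]
top [ 0.352 -0.043  1.209]
top 0.1 [[113.0, 45.0], [151.0, 43.0], [156.0, 186.0], [117.0, 188.0], [294.0, 115.0], [360.0, 128.0]]
top 0.17 [[108.0, 47.0], [146.0, 42.0], [161.0, 184.0], [122.0, 189.0], [294.0, 105.0], [359.0, 113.0]]
```

View pics/c2.png

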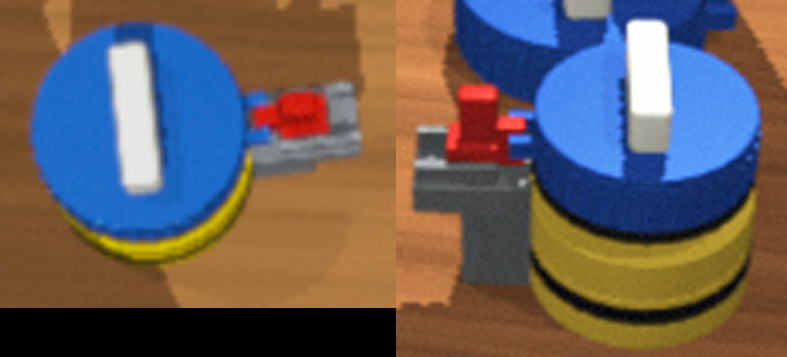

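The handle bar in the top view has corners (110,45), (147,42), (160,188) and (122,193). The thumb top is near (302,110) there and (478,88) in the scene part. Both agree with a drum at (0.5945, 0.0575) and yaw about 0.16. Next I make a planner for the moves and measure the cells.

```bash
cat >> h.py <<'E'
def plan(x,y,z,psi=None,n=12,o=1.0):
    s=bot.observe(); p=np.array(s["position"]); a=s["tool_rot"][2]
    if psi is None: psi=a
    da=-(psi-a)/n; d=(np.array([x,y,z])-p)/n; rows=[]
    for k in range(n):
        c,sn=np.cos(a),np.sin(a)
        rows.append([round(v,2) for v in((c*d[0]+sn*d[1])/.03,(sn*d[0]-c*d[1])/.03,-d[2]/.03,da/.08)]+[o]); a-=rows[-1][3]*.08
    print("t",round(s["clock"],1),"pos",p.round(4),"yaw",round(s["tool_rot"][2],3),"F",np.round(s["force"],1),"w",round(s["grip_width"],4))
    print(str(rows).replace(" ",""))
E
python3 - <<'E'
from h import *
import pickle
f=pickle.load(open("top0.pkl","rb"));g=pickle.load(open("scene0.pkl","rb"))
for n,u,v in(("red",377.9,221.8),("green",380.3,274.5),("black",408.2,233.3)):
    p=ray(f,u,v,.07); print(n,p.round(4),np.hypot(*p[:2]).round(3),"scene top",proj(g,p).round(1),"foot",proj(g,[*p[:2],0]).round(1))
plan(.6095,-.035,.25,1.73,28,.6)
E
```

```text
red [ 0.5758 -0.3034  0.07  ] 0.651 scene top [[148.5 220.6]] foot [[153.4 245.4]]
green [ 0.435  -0.3098  0.07  ] 0.534 scene top [[169.2 183.1]] foot [[173. 207.]]
black [ 0.5485 -0.3847  0.07  ] 0.67 scene top [[118.2 208.5]] foot [[124.2 233. ]]
t 0.1 pos [0.2083 0.589  0.2308] yaw 2.802 F [0.8 0.1 0.6] w 0.0851
[[np.float64(-0.7),np.float64(-0.54),np.float64(-0.02),np.float64(0.48),0.6],[np.float64(-0.72),np.float64(-0.51),np.float64(-0.02),np.float64(0.48),0.6],[np.float64(-0.74),np.float64(-0.49),np.float64(-0.02),np.float64(0.48),0.6],[np.float64(-0.76),np.float64(-0.46),np.float64(-0.02),np.float64(0.48),0.6],[np.float64(-0.77),np.float64(-0.43),np.float64(-0.02),np.float64(0.48),0.6],[np.float64(-0.79),np.float64(-0.4),np.float64(-0.02),np.float64(0.48),0.6],[np.float64(-0.8),np.float64(-0.37),np.float64(-0.02),np.float64(0.48),0.6],[np.float64(-0.82),np.float64(-0.34),np.float64(-0.02),np.float64(0.48),0.6],[np.float64(-0.83),np.float64(-0.3),np.float64(-0.02),np.float64(0.48),0.6],[np.float64(-0.84),np.float64(-0.27),np.float64(-0.02),np.float64(0.48),0.6],[np.float64(-0.
[... 659 characters left out ...]
loat64(0.48),0.6],[np.float64(-0.88),np.float64(0.06),np.float64(-0.02),np.float64(0.48),0.6],[np.float64(-0.88),np.float64(0.1),np.float64(-0.02),np.float64(0.48),0.6],[np.float64(-0.87),np.float64(0.13),np.float64(-0.02),np.float64(0.48),0.6],[np.float64(-0.87),np.float64(0.16),np.float64(-0.02),np.float64(0.48),0.6],[np.float64(-0.86),np.float64(0.2),np.float64(-0.02),np.float64(0.48),0.6],[np.float64(-0.85),np.float64(0.23),np.float64(-0.02),np.float64(0.48),0.6],[np.float64(-0.84),np.float64(0.26),np.float64(-0.02),np.float64(0.48),0.6],[np.float64(-0.83),np.float64(0.29),np.float64(-0.02),np.float64(0.48),0.6],[np.float64(-0.82),np.float64(0.33),np.float64(-0.02),np.float64(0.48),0.6]]
```

Call:
jog_arm(motion=[[-0.8,-0.6,-0.03,0,0.6],[-0.8,-0.6,-0.03,0,0.6],[-0.8,-0.6,-0.03,0,0.6],[-0.8,-0.6,-0.03,0,0.6],[-0.8,-0.6,-0.03,0,0.6],[-0.8,-0.6,-0.03,0,0.6],[-0.8,-0.6,-0.03,0,0.6],[-0.8,-0.6,-0.03,0,0.6],[-0.8,-0.6,-0.03,0,0.6],[-0.8,-0.6,-0.03,0,0.6],[-0.8,-0.6,-0.03,0,0.6],[-0.8,-0.6,-0.03,0,0.6]])

```text
clock: 1.3
position: [0.4083, 0.2884, 0.242]
tool_rot: [-3.141, -0.0, 2.802]
force: [0.6, -0.1, 0.3]
grip_width: 0.0515
finger_force: 0.0
```

Call:
jog_arm(motion=[[-0.8,-0.65,-0.03,0,0.6],[-0.8,-0.65,-0.03,0,0.6],[-0.8,-0.65,-0.03,0,0.6],[-0.8,-0.65,-0.03,0,0.6],[-0.8,-0.65,-0.03,0,0.6],[-0.8,-0.65,-0.03,0,0.6],[-0.8,-0.65,-0.03,0,0.6],[-0.8,-0.65,-0.03,0,0.6],[-0.8,-0.65,-0.03,0,0.6],[-0.8,-0.65,-0.03,0,0.6],[-0.8,-0.65,-0.03,0,0.6],[-0.8,-0.65,-0.03,0,0.6]])

```text
clock: 2.5
position: [0.6018, -0.0282, 0.2527]
tool_rot: [-3.141, -0.0, 2.802]
force: [0.0, 0.6, 0.4]
grip_width: 0.0512
finger_force: 0.0
```

Call:
jog_arm(motion=[[0,0,0,0.95,0.6],[0,0,0,0.95,0.6],[0,0,0,0.95,0.6],[0,0,0,0.95,0.6],[0,0,0,0.95,0.6],[0,0,0,0.95,0.6],[0,0,0,0.95,0.6],[0,0,0,0.95,0.6],[0,0,0,0.95,0.6],[0,0,0,0.95,0.6],[0,0,0,0.95,0.6],[0,0,0,0.95,0.6]])

```text
clock: 3.7
position: [0.6012, -0.027, 0.2526]
tool_rot: [-3.141, -0.0, 1.887]
force: [-0.1, 0.1, -1.0]
grip_width: 0.0511
finger_force: 0.0
```

```bash
cat >> h.py <<'E'
def plan(x,y,z,psi=None):
    """tool-frame totals in units: turn first, then shift"""
    s=bot.observe(); p=np.array(s["position"]); a=s["tool_rot"][2]
    print("t",round(s["clock"],1),"pos",p.round(4),"rot",np.round(s["tool_rot"],3),"F",np.round(s["force"],1),"w",round(s["grip_width"],4),"q7",s["qpos"][6].round(2))
    turn=0 if psi is None else -(psi-a)/.08; a=a if psi is None else psi; d=np.array([x,y,z])-p
    print("turn",round(turn,2),"shift",[round(float(v)/.03,2) for v in(np.cos(a)*d[0]+np.sin(a)*d[1],np.sin(a)*d[0]-np.cos(a)*d[1],-d[2])])
E
python3 -c "
from h import *
plan(.6095,-.035,.112,1.73)"
```

```text
t 3.7 pos [ 0.6012 -0.027   0.2526] rot [-3.141 -0.     1.887] F [-0.1  0.1 -1. ] w 0.0511 q7 0.45
turn 1.96 shift [-0.31, 0.23, 4.69]
```

Call:
jog_arm(motion=[[-0.1,0.1,0.4,0.98,0.6],[-0.21,0.13,0.4,0.98,0.6],[0,0,0.8,0,0.6],[0,0,0.8,0,0.6],[0,0,0.8,0,0.6],[0,0,0.5,0,0.6],[0,0,0.4,0,0.6],[0,0,0.3,0,0.6],[0,0,0.2,0,0.6],[0,0,0,0,0.6]])

```text
clock: 4.7
position: [0.6104, -0.0341, 0.1146]
tool_rot: [-3.141, -0.0, 1.733]
force: [0.7, 0.2, 0.5]
grip_width: 0.0511
finger_force: 0.0
```

```bash
python3 - <<'E'
from h import *
plan(.6095,-.035,.112,1.73)
a=grab("top")["pixels"][165:245,212:312,::-1]; b=grab("scene")["pixels"][175:280,235:350,::-1]
a=cv2.resize(a,None,fx=4,fy=4,interpolation=2); b=cv2.resize(b,None,fx=3.4,fy=3.4,interpolation=2)
H=max(len(a),len(b)); p=lambda i:cv2.copyMakeBorder(i,0,H-len(i),0,0,0)
cv2.imwrite("pics/c3.png",np.hstack([p(a),p(b)]))
E
```

```text
t 4.7 pos [ 0.6104 -0.0341  0.1146] rot [-3.141 -0.     1.733] F [0.7 0.2 0.5] w 0.0511 q7 0.4
turn 0.04 shift [-0.03, -0.03, 0.09]
```

View pics/c3.png

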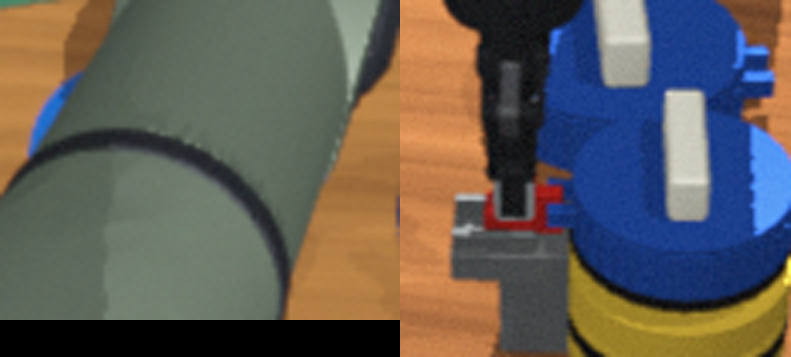

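The scene crop shows the near finger at (513,200), in front of the thumb and clear of the cap. I close on the thumb, then pull.

Call:
jog_arm(motion=[[0,0,0,0,0],[0,0,0,0,0],[0,0,0,0,0],[0,0,0,0,0],[0,0,0,0,0],[0,0,0,0,0]], newtons=40)

```text
clock: 5.4
position: [0.6121, -0.0339, 0.1156]
tool_rot: [3.138, 0.001, 1.734]
force: [8.0, 0.5, -0.7]
grip_width: 0.0134
finger_force: 42.4
```

Call:
jog_arm(motion=[[0,0.08,0,0,0],[-0.15,0,0,0,0],[-0.15,0,0,0,0],[-0.15,0,0,0,0],[-0.15,0,0,0,0],[-0.15,0,0,0,0],[-0.15,0,0,0,0],[0,0,0,0,0],[0,0,0,0,0]])

```text
clock: 6.3
position: [0.6165, -0.0573, 0.1152]
tool_rot: [-3.14, -0.004, 1.735]
force: [-9.6, 16.1, 14.2]
grip_width: 0.0133
finger_force: 44.4
```

Call:
jog_arm(motion=[[0,0,0,0,0.6],[0,0,0,0,0.6],[0,0,0,0,0.6],[0,0,-0.4,0,0.6],[0,0,-0.8,0,0.6],[0,0,-0.8,0,0.6],[0,0,-0.8,0,0.6],[-0.9,0,-0.8,0,0.7],[-0.9,0,0,0,0.7],[-0.9,0,0,0,0.7],[-0.9,0,0,0,0.7],[-0.9,0,0,0,0.7]])

```text
clock: 7.5
position: [0.639, -0.1949, 0.2239]
tool_rot: [3.141, 0.0, 1.733]
force: [0.4, 0.3, -0.8]
grip_width: 0.0595
finger_force: 0.0
```

```bash
python3 - <<'E'
from h import *
import pickle
F={n:grab(n) for n in("scene","top")}
pickle.dump(F,open("F1.pkl","wb"))
plan(.6,.06,.2,.16)
a=F["top"]["pixels"][165:245,212:312,::-1]; b=F["scene"]["pixels"][175:280,235:350,::-1]
a=cv2.resize(a,None,fx=4,fy=4,interpolation=2); b=cv2.resize(b,None,fx=3.4,fy=3.4,interpolation=2)
H=max(len(a),len(b)); p=lambda i:cv2.copyMakeBorder(i,0,H-len(i),0,0,0)
cv2.imwrite("pics/c4.png",np.hstack([p(a),p(b)]))
for th in(.13,.17,.21):
  for n,f in F.items():
    c=np.array([.5945,.0575]);d=np.array([np.sin(th),-np.cos(th)])
    q=proj(f,[(*(c+d*r),z) for r,z in((.118,.137),(.132,.096))])
    q=(q-[212,165])*4 if n=="top" else (q-[235,175])*3.4+[400,0]
    print(n,th,q.round(0).tolist())
E
```

```text
t 7.6 pos [ 0.6384 -0.1981  0.2238] rot [3.142e+00 2.000e-03 1.728e+00] F [ 0.  -1.2 -1. ] w 0.0597 q7 0.59
turn 19.6 shift [0.11, -8.7, 0.79]
scene 0.13 [[472.0, 151.0], [450.0, 206.0]]
top 0.13 [[308.0, 138.0], [327.0, 150.0]]
scene 0.17 [[472.0, 156.0], [449.0, 211.0]]
top 0.17 [[307.0, 130.0], [326.0, 143.0]]
scene 0.21 [[471.0, 161.0], [449.0, 217.0]]
top 0.21 [[306.0, 123.0], [325.0, 135.0]]
```

View pics/c4.png

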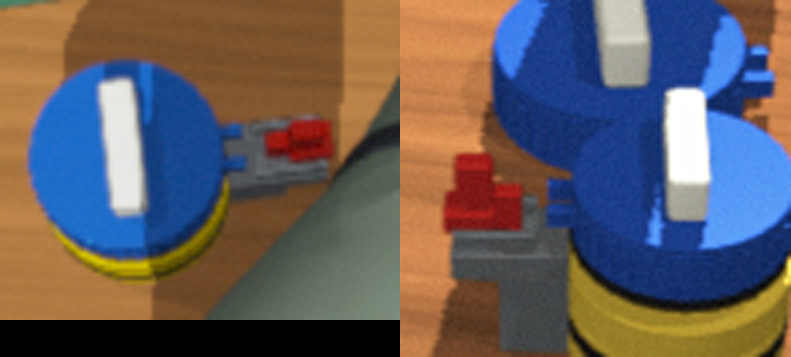

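The picture shows the red catch fully out: the thumb is at (311,134) in the top crop and (474,157) in the scene crop, with its tongue clear of the ears. Now I go to the cap handle.

Call:
jog_arm(motion=[[0,0,0,0.98,0.6],[0,0,0,0.98,0.6],[0,0,0,0.98,0.6],[0,0,0,0.98,0.6],[0,0,0,0.98,0.6],[0,0,0,0.98,0.6],[0,0,0,0.98,0.6],[0,0,0,0.98,0.6],[0,0,0,0.98,0.6],[0,0,0,0.98,0.6]])

```text
clock: 8.6
position: [0.639, -0.1931, 0.2237]
tool_rot: [3.141, -0.0, 0.946]
force: [0.8, -0.1, 0.2]
grip_width: 0.0512
finger_force: 0.0
```

Call:
jog_arm(motion=[[0,0,0,0.97,0.6],[0,0,0,0.97,0.6],[0,0,0,0.97,0.6],[0,0,0,0.97,0.6],[0,0,0,0.97,0.6],[0,0,0,0.97,0.6],[0,0,0,0.97,0.6],[0,0,0,0.97,0.6],[0,0,0,0.97,0.6],[0,0,0,0.97,0.6]])

```text
clock: 9.6
position: [0.6391, -0.193, 0.2236]
tool_rot: [-3.141, -0.0, 0.17]
force: [0.1, 0.6, -0.1]
grip_width: 0.0512
finger_force: 0.0
```

Call:
jog_arm(motion=[[0,-0.8,0,0,0.6],[0,-0.8,0,0,0.6],[0,-0.8,0,0,0.6],[0,-0.8,0,0,0.6],[0,-0.8,0,0,0.6],[0,-0.8,0,0,0.6],[0,-0.8,0,0,0.6],[0,-0.8,0,0,0.6],[0,-0.8,0,0,0.6],[0,-0.8,0,0,0.6],[0,-0.5,0,0,0.6],[0,0,0,0,0.6]])

```text
clock: 10.8
position: [0.5948, 0.0601, 0.2231]
tool_rot: [-3.141, -0.0, 0.176]
force: [-0.4, -0.3, -0.4]
grip_width: 0.0511
finger_force: 0.0
```

```bash
python3 - <<'E'
from h import *
plan(.597,.058,.133,.17)
import pickle
f=pickle.load(open("F1.pkl","rb"))["top"]
print([ray(f,212+u/4,165+v/4,.158)[:2].round(4).tolist() for u,v in((100,82),(130,80),(145,212),(115,216))])
g=pickle.load(open("F1.pkl","rb"))["scene"]
print([ray(g,235+(u-400)/3.4,175+v/3.4,.158)[:2].round(4).tolist() for u,v in((667,90),(703,90),(709,180),(668,180))])
E
```

```text
t 10.8 pos [0.5948 0.0601 0.2231] rot [-3.141 -0.     0.176] F [-0.4 -0.3 -0.4] w 0.0511 q7 -1.08
turn 0.08 shift [0.06, 0.08, 3.0]
[[0.6343, 0.0741], [0.6366, 0.0551], [0.552, 0.0401], [0.5485, 0.0587]]
[[0.5604, 0.043], [0.5566, 0.063], [0.6355, 0.076], [0.6397, 0.0546]]
```

Call:
jog_arm(motion=[[0.05,0.08,0.5,0.05,0.6],[0,0,0.7,0,0.6],[0,0,0.7,0,0.6],[0,0,0.5,0,0.6],[0,0,0.3,0,0.6],[0,0,0.2,0,0.6],[0,0,0,0,0.6],[0,0,0,0,0],[0,0,0,0,0],[0,0,0,0,0],[0,0,0,0,0],[0,0,0,0,0]], newtons=70)

```text
clock: 12.0
position: [0.5973, 0.0568, 0.1366]
tool_rot: [-3.14, -0.001, 0.17]
force: [-2.4, 6.0, 5.5]
grip_width: 0.0205
finger_force: 70.4
```

Call:
jog_arm(motion=[[0,-0.04,0.1,0,0],[0,0,0.1,0,0],[0,0,0.1,0,0],[0,0,0.05,0,0],[0,0,0,0,0]], newtons=90)

```text
clock: 12.5
position: [0.5976, 0.057, 0.1271]
tool_rot: [-3.141, -0.002, 0.17]
force: [-4.2, 2.9, 21.7]
grip_width: 0.0201
finger_force: 95.1
```

Call:
jog_arm(motion=[[0,0,0.02,-0.5,0],[0,0,0,-0.8,0],[0,0,0,-0.8,0],[0,0,0,-0.8,0],[0,0,0,-0.8,0],[0,0,0,-0.8,0],[0,0,0,0,0]])

```text
clock: 13.2
position: [0.598, 0.0578, 0.1271]
tool_rot: [-3.141, -0.004, 0.533]
force: [-4.4, 5.9, 28.3]
grip_width: 0.0203
finger_force: 95.9
```

Call:
jog_arm(motion=[[0,0,0,-0.8,0],[0,0,0,-0.8,0],[0,0,0,-0.8,0],[0,0,0,-0.8,0],[0,0,0,-0.8,0],[0,0,0,-0.8,0],[0,0,0,-0.8,0],[0,0,0,-0.8,0],[0,0,0,-0.8,0],[0,0,0,-0.8,0],[0,0,0,0,0]])

```text
clock: 14.3
position: [0.5983, 0.0583, 0.1271]
tool_rot: [3.139, -0.004, 1.172]
force: [-3.5, 8.3, 24.8]
grip_width: 0.02
finger_force: 95.6
```

Call:
jog_arm(motion=[[0,0,-0.2,0,0],[0,0,-0.2,0,0],[0,0,-0.2,0,0],[0,0,-0.3,0,0],[0,0,-0.3,0,0],[0,0,-0.4,0,0],[0,0,0,0,0]])

```text
clock: 15.0
position: [0.5975, 0.0566, 0.1745]
tool_rot: [3.14, -0.001, 1.169]
force: [-0.1, -0.1, -2.6]
grip_width: 0.02
finger_force: 91.9
```

```bash
python3 - <<'E'
from h import *
print(bot.observe()["moment"]); save(grab("scene"),"s5.png",(200,120,400,320),3)
E
```

```text
[ 0.07979014  0.02066991 -0.01749767]
```

View pics/s5.png

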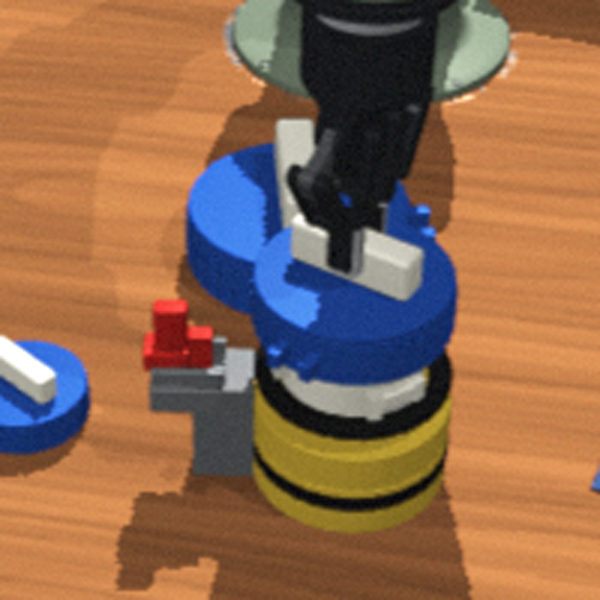

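The picture shows the cap free of the white neck at about (350,390), held level by its handle, with the catch still out at (170,340). I carry it to the mat.

```bash
python3 -c "
from h import *
plan(.5295,.3255,.2)"
```

```text
t 15.1 pos [0.5972 0.0567 0.1736] rot [ 3.141e+00 -1.000e-03  1.169e+00] F [ 0.   0.5 -2.9] w 0.02 q7 -0.24
turn 0 shift [7.36, -5.58, -0.88]
```

Call:
jog_arm(motion=[[0,0,-0.45,0,0],[0.2,-0.15,-0.45,0,0],[0.5,-0.38,0,0,0],[0.8,-0.6,0,0,0],[0.8,-0.6,0,0,0],[0.8,-0.6,0,0,0],[0.8,-0.6,0,0,0],[0.8,-0.6,0,0,0],[0.8,-0.6,0,0,0],[0.8,-0.6,0,0,0],[0.6,-0.5,0,0,0],[0.46,-0.35,0,0,0]])

```text
clock: 16.25
position: [0.5282, 0.3277, 0.2005]
tool_rot: [-3.141, -0.001, 1.171]
force: [0.2, -0.3, -3.2]
grip_width: 0.0202
finger_force: 91.9
```

Call:
jog_arm(motion=[[0,0,0.4,0,0],[0,0,0.7,0,0],[0,0,0.7,0,0],[0,0,0.7,0,0],[0,0,0.7,0,0],[0,0,0.6,0,0],[0,0,0.4,0,0],[0,0,0.2,0,0],[0,0,0.1,0,0],[0,0,0,0,0]])

```text
clock: 17.25
position: [0.5293, 0.3253, 0.0651]
tool_rot: [3.141, -0.0, 1.169]
force: [-0.0, 0.3, -3.1]
grip_width: 0.0201
finger_force: 91.9
```

```bash
python3 -c "
from h import *
plan(.5295,.3255,.05)"
```

```text
t 17.2 pos [0.5293 0.3253 0.0651] rot [ 3.141 -0.     1.169] F [-0.   0.3 -3.1] w 0.0201 q7 -0.63
turn 0 shift [0.01, 0.0, 0.5]
```

Call:
jog_arm(motion=[[0,0,0.2,0,0],[0,0,0.15,0,0],[0,0,0.08,0,0],[0,0,0.05,0,0],[0,0,0.04,0,0],[0,0,0,0,0]])

```text
clock: 17.85
position: [0.5288, 0.3257, 0.0501]
tool_rot: [-3.141, -0.001, 1.169]
force: [-9.3, -1.7, 15.7]
grip_width: 0.0198
finger_force: 95.2
```

Call:
jog_arm(motion=[[0,0,0,0,0.3],[0,0,0,0,0.5],[0,0,0,0,0.5],[0,0,0,0,0.5],[0,0,-0.3,0,0.5],[0,0,-0.6,0,0.5],[0,0,-0.8,0,0.6],[0,0,-0.9,0,0.6],[0,0,-0.9,0,0.6],[0,0,-0.9,0,0.6],[0,0,-0.9,0,0.6],[0,0,0,0,0.6]])

```text
clock: 19.05
position: [0.5305, 0.3258, 0.2122]
tool_rot: [3.139, -0.005, 1.169]
force: [-0.6, 0.2, 1.0]
grip_width: 0.0511
finger_force: 0.0
```

```bash
python3 -c "
from h import *
save(grab('scene'),'s6.png',(240,150,540,320),2.5)
plan(.5758,-.3034,.2)"
```

```text
t 19.1 pos [0.5297 0.3256 0.2103] rot [ 3.140e+00 -3.000e-03  1.169e+00] F [-0.5 -0.3  0.2] w 0.0515 q7 -0.71
turn 0 shift [-18.7, 9.62, 0.34]
```

View pics/s6.png

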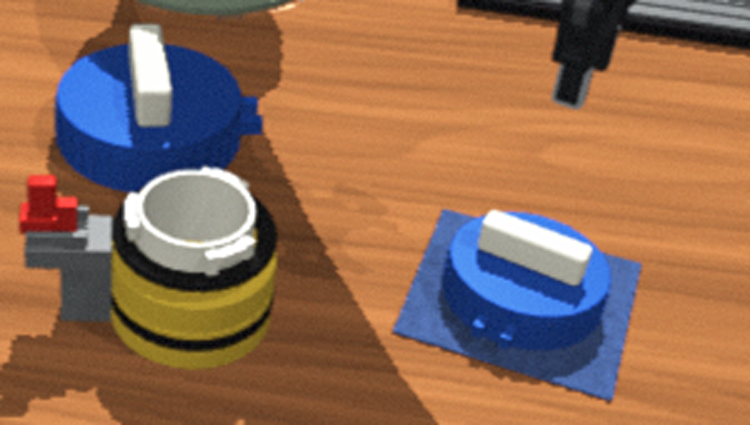

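The picture shows the cap flat on the mat, handle up, at about (527,275), and the drum open with its catch out. Now I measure the neck's rim and the red cell in both views.

```bash
python3 - <<'E'
from h import *
for n,nb,cb in(("top",(215,170,275,235),(362,208,392,238)),("scene",(280,210,350,260),(138,212,165,252))):
    f=grab(n); hsv=cv2.cvtColor(f["pixels"],cv2.COLOR_RGB2HSV)
    def sub(m,b): 
        o=np.zeros_like(m); o[b[1]:b[3],b[0]:b[2]]=m[b[1]:b[3],b[0]:b[2]]; return o
    m=sub(cv2.inRange(hsv,(0,0,150),(180,50,255)),nb)
    ct=np.vstack([c for c in cv2.findContours(m,0,1)[0] if len(c)>5]); e=cv2.minAreaRect(ct)
    print(n,"neck bbox",cv2.boundingRect(ct),ray(f,*e[0],.112)[:2].round(4))
    print(" pred rim bbox at .597,.058", cv2.boundingRect(proj(f,[(.597+.0455*np.cos(a),.058+.0455*np.sin(a),.112) for a in np.linspace(0,6.28,60)]).astype(np.float32)))
    r=sub(cv2.inRange(hsv,(0,140,90),(8,255,255))|cv2.inRange(hsv,(172,140,90),(180,255,255)),cb)
    gry=sub(cv2.inRange(hsv,(0,0,110),(180,70,255)),cb)
    x,y,w,h=cv2.boundingRect(np.vstack(cv2.findContours(r,0,1)[0])); print(" red bbox",x,y,w,h)
    # predicted bbox of red cylinder 32x66 at trial centre
    for c in((.5758,-.3034),(.580,-.304),(.5758,-.298)):
        q=proj(f,[(c[0]+.016*np.cos(a),c[1]+.016*np.sin(a),z) for z in(0,.066) for a in np.linspace(0,6.28,40)])
        print("  ",c,q.min(0).round(1),q.max(0).round(1), "obs",(x-.5,y-.5),(x+w-.5,y+h-.5))
E
```

```text
top neck bbox (227, 186, 48, 40) [0.5943 0.04  ]
 pred rim bbox at .597,.058 (226, 187, 36, 35)
 red bbox 367 216 16 16
   (0.5758, -0.3034) [366.7 216.3] [383.5 231.8] obs (366.5, 215.5) (382.5, 231.5)
   (0.58, -0.304) [366.9 214.8] [383.7 230.4] obs (366.5, 215.5) (382.5, 231.5)
   (0.5758, -0.298) [364.8 216.2] [381.5 231.7] obs (366.5, 215.5) (382.5, 231.5)
scene neck bbox (280, 217, 62, 42) [0.6136 0.0465]
 pred rim bbox at .597,.058 (293, 217, 49, 32)
 red bbox 141 218 20 32
   (0.5758, -0.3034) [141.1 217.4] [160.8 250.3] obs (140.5, 217.5) (160.5, 249.5)
   (0.58, -0.304) [140.  218.6] [159.8 251.5] obs (140.5, 217.5) (160.5, 249.5)
   (0.5758, -0.298) [143.5 217.7] [163.1 250.6] obs (140.5, 217.5) (160.5, 249.5)
```

The cell position fits both views to within 1 px, and the rim fits the predicted outline. Now I go to the cell.

Call:
jog_arm(motion=[[-0.85,0.44,0,0,0.7],[-0.85,0.44,0,0,0.7],[-0.85,0.44,0,0,0.7],[-0.85,0.44,0,0,0.7],[-0.85,0.44,0,0,0.7],[-0.85,0.44,0,0,0.7],[-0.85,0.44,0,0,0.7],[-0.85,0.44,0,0,0.7],[-0.85,0.44,0,0,0.7],[-0.85,0.44,0,0,0.7],[-0.85,0.44,0,0,0.7],[-0.85,0.44,0,0,0.7]])

```text
clock: 20.4
position: [0.5547, -0.0194, 0.2074]
tool_rot: [-3.14, 0.001, 1.169]
force: [-0.3, 0.2, -0.1]
grip_width: 0.0596
finger_force: 0.0
```

Call:
jog_arm(motion=[[-0.85,0.44,0,0,0.7],[-0.85,0.44,0,0,0.7],[-0.85,0.44,0,0,0.7],[-0.85,0.44,0,0,0.7],[-0.85,0.44,0,0,0.7],[-0.85,0.44,0,0,0.7],[-0.85,0.44,0,0,0.7],[-0.85,0.44,0,0,0.7],[-0.85,0.44,0,0,0.7],[-0.85,0.44,0,0,0.7],[0,0,0,0,0.7]])

```text
clock: 21.5
position: [0.5754, -0.3086, 0.2072]
tool_rot: [-3.14, 0.002, 1.165]
force: [-1.1, 0.7, -0.3]
grip_width: 0.0599
finger_force: 0.0
```

```bash
python3 -c "
from h import *
plan(.576,-.303,.038)"
```

```text
t 21.5 pos [ 0.5754 -0.3086  0.2072] rot [-3.140e+00  2.000e-03  1.165e+00] F [-1.1  0.7 -0.3] w 0.0599 q7 0.32
turn 0 shift [0.18, -0.06, 5.64]
```

Call:
jog_arm(motion=[[0,0,0.7,0,0.7],[0,0,0.7,0,0.7],[0,0,0.7,0,0.7],[0,0,0.7,0,0.7],[0,0,0.2,0,0.7],[0,0,0,0,0.7]])

```text
clock: 22.1
position: [0.5764, -0.3041, 0.1172]
tool_rot: [-3.139, 0.0, 1.169]
force: [-0.8, 0.2, -0.0]
grip_width: 0.0599
finger_force: 0.0
```

```bash
python3 -c "
from h import *
plan(.576,-.303,.038)"
```

```text
t 22.1 pos [ 0.5764 -0.3041  0.1172] rot [-3.139  0.     1.169] F [-0.8  0.2 -0. ] w 0.0599 q7 0.37
turn 0 shift [0.03, -0.03, 2.64]
```

Call:
jog_arm(motion=[[0.03,0,0.6,0,0.7],[0,0,0.6,0,0.7],[0,0,0.6,0,0.7],[0,0,0.5,0,0.7],[0,0,0.25,0,0.7],[0,0,0,0,0.7],[0,0,0,0,0.2],[0,0,0,0,0.2],[0,0,0,0,0.2],[0,0,0,0,0.2],[0,0,0,0,0.2],[0,0,0,0,0.2]], newtons=35)

```text
clock: 23.3
position: [0.5776, -0.3039, 0.0425]
tool_rot: [3.141, -0.0, 1.169]
force: [-2.3, 0.1, 6.7]
grip_width: 0.031
finger_force: 34.4
```

Call:
jog_arm(motion=[[0,0,-0.3,0,0.2],[0,0,-0.6,0,0.2],[0,0,-0.8,0,0.2],[0,0,-0.8,0,0.2],[0,0,-0.8,0,0.2],[0,0,-0.8,0,0.2],[0,0,-0.8,0,0.2],[0,0,-0.8,0,0.2],[0,0,-0.5,0,0.2],[0,0,0,0,0.2]])

```text
clock: 24.3
position: [0.5779, -0.3042, 0.2304]
tool_rot: [3.138, -0.0, 1.169]
force: [-0.4, -0.2, -1.9]
grip_width: 0.0309
finger_force: 34.9
```

```bash
python3 -c "
from h import *
save(grab('scene'),'s7.png',(60,60,360,320),2.2)
plan(.597,.058,.22)"
```

```text
t 24.4 pos [ 0.5775 -0.3037  0.2286] rot [ 3.14  -0.     1.169] F [-0.2 -0.  -1.5] w 0.031 q7 0.31
turn 0 shift [11.35, -4.12, 0.29]
```

View pics/s7.png

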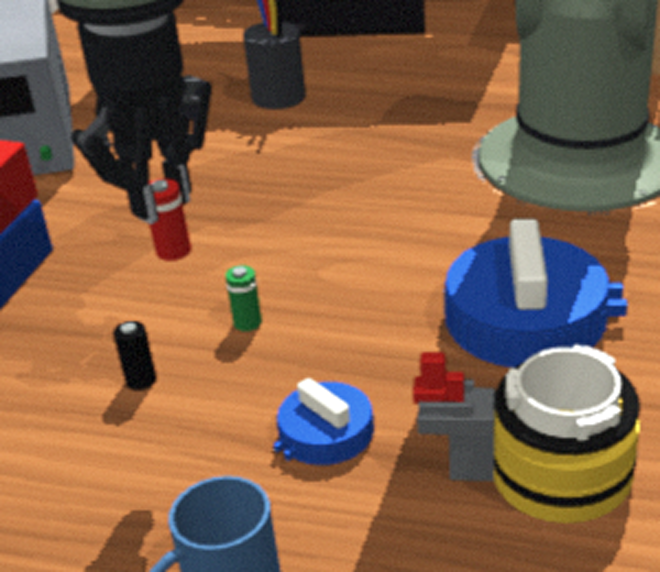

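The picture shows the red cell held upright at (170,220), with the green and black cells undisturbed. I move it over the drum.

Call:
jog_arm(motion=[[0.4,-0.15,0,0,0.2],[0.8,-0.29,0,0,0.2],[0.8,-0.29,0,0,0.2],[0.8,-0.29,0,0,0.2],[0.8,-0.29,0,0,0.2],[0.8,-0.29,0,0,0.2],[0.8,-0.29,0,0,0.2],[0.8,-0.29,0,0,0.2],[0.8,-0.29,0,0,0.2],[0.8,-0.29,0,0,0.2],[0.8,-0.29,0,0,0.2],[0.8,-0.29,0,0,0.2]])

```text
clock: 25.55
position: [0.5921, -0.0084, 0.2266]
tool_rot: [-3.14, 0.001, 1.17]
force: [0.5, -0.2, -1.6]
grip_width: 0.031
finger_force: 34.8
```

Call:
jog_arm(motion=[[0.8,-0.29,0,0,0.2],[0.8,-0.29,0,0,0.2],[0.55,-0.2,0.2,0,0.2],[0,0,0,0,0.2],[0,0,0,0,0.2]])

```text
clock: 26.05
position: [0.5961, 0.058, 0.2208]
tool_rot: [-3.141, 0.001, 1.169]
force: [-0.7, 0.2, -1.7]
grip_width: 0.0312
finger_force: 34.8
```

```bash
python3 -c "
from h import *
plan(.597,.058,.0845)"
```

```text
t 26.1 pos [0.5961 0.058  0.2208] rot [-3.141e+00  1.000e-03  1.169e+00] F [-0.7  0.2 -1.7] w 0.0312 q7 -0.27
turn 0 shift [0.01, 0.03, 4.54]
```

Call:
jog_arm(motion=[[0,0.03,0.4,0,0.2],[0,0,0.6,0,0.2],[0,0,0.6,0,0.2],[0,0,0.6,0,0.2],[0,0,0.6,0,0.2],[0,0,0.6,0,0.2],[0,0,0.5,0,0.2],[0,0,0.2,0,0.2],[0,0,0.1,0,0.2],[0,0,0,0,0.2]])

```text
clock: 27.05
position: [0.5976, 0.0574, 0.0957]
tool_rot: [3.141, 0.0, 1.169]
force: [0.3, -0.6, -1.1]
grip_width: 0.0309
finger_force: 34.9
```

Call:
jog_arm(motion=[[0,0,0.15,0,0.2],[0,0,0.1,0,0.2],[0,0,0.06,0,0.2],[0,0,0.05,0,0.2],[0,0,0,0,0.2]])

```text
clock: 27.55
position: [0.5975, 0.0577, 0.0848]
tool_rot: [-3.141, 0.0, 1.169]
force: [0.2, -0.8, -0.8]
grip_width: 0.0312
finger_force: 34.9
```

Call:
jog_arm(motion=[[0,0,0.05,0,0.2],[0,0,0.03,0,0.2],[0,0,0,0,0.2]])

```text
clock: 27.85
position: [0.5976, 0.0577, 0.0826]
tool_rot: [3.142, -0.0, 1.169]
force: [-0.5, -1.2, 0.4]
grip_width: 0.0308
finger_force: 35.1
```

Contact is just beginning, so I release gently and withdraw.

Call:
jog_arm(motion=[[0,0,0.02,0,0.2],[0,0,0,0,0.4],[0,0,0,0,0.46],[0,0,0,0,0.46],[0,0,0,0,0.46],[0,0,-0.2,0,0.46],[0,0,-0.4,0,0.46],[0,0,-0.8,0,0.46],[0,0,-0.8,0,0.46],[0,0,-0.8,0,0.46],[0,0,-0.8,0,0.46],[0,0,-0.8,0,0.46]])

```text
clock: 29.05
position: [0.5975, 0.0575, 0.222]
tool_rot: [3.141, -0.0, 1.169]
force: [0.7, 0.3, -0.3]
grip_width: 0.0392
finger_force: 0.0
```

Call:
jog_arm(motion=[[-0.8,0.3,0,0,0.46],[-0.8,0.3,0,0,0.46],[-0.8,0.3,0,0,0.46],[-0.8,0.3,0,0,0.46],[-0.8,0.3,0,0,0.46],[-0.8,0.3,0,0,0.46],[0,0,0,0,0.46],[0,0,0,0,0.46],[0,0,0,0,0.46],[0,0,0,0,0.46]])

```text
clock: 30.05
position: [0.5911, -0.095, 0.2201]
tool_rot: [3.142, -0.0, 1.17]
force: [0.2, -0.3, 0.1]
grip_width: 0.0389
finger_force: 0.0
```

```bash
python3 -c "
from h import *
save(grab('scene'),'s8.png',(60,130,540,410),1.6)
plan(.597,.058,.22)"
```

```text
t 30.1 pos [ 0.591  -0.0951  0.22  ] rot [-3.142 -0.     1.17 ] F [-0.4 -0.5  0.7] w 0.0393 q7 -0.01
turn 0 shift [4.78, -1.81, 0.0]
```

View pics/s8.png

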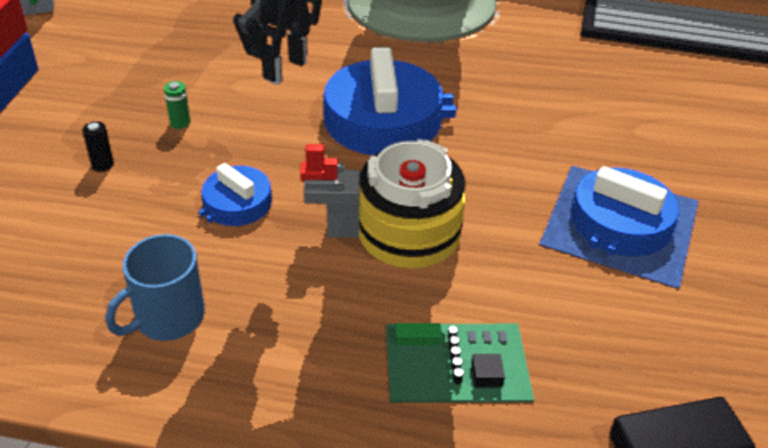

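The picture shows the red cell standing in the open drum at (412,172), the catch out at (318,165) and the cap flat on the mat at (625,210). The green cell, mug and board have not moved.

```bash
python3 -c "
from h import *
print(bot.job_done())"
```

```text
the job is handed in; nothing more can be done
None
```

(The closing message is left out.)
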